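Hang the charged bar lamps and take the failed one down

ROBOT

A 6-joint arm with a two-finger parallel gripper is mounted at the origin on the work surface. World frame = base frame: x ahead of the robot, y to its left, z up, the work surface at z = 0. Lengths are in mm, angles in degrees, forces in N, time in s.
With the tool pointing down it reaches from about 350 to 850 mm from the base axis. Payload 8.1 kg.
Tool frame: the origin (TCP) lies midway between the tips of the shut fingers; the grasp point (between the pads) lies 19 mm behind it; z points along the fingers, y is the line along which they close (so a half turn about z gives the same grasp; the last joint's range is limited). The gripper opens to 85 mm and grips with 20 to 120 N. Pads are 22 mm wide; open, the fingers measure 114 mm over their backs; the gripper's body (76 mm by 85 mm) begins 54 mm behind the grasp point. The pads swing forward as they close: fully open they stand 13 mm farther back than shut.
Start: joints at [-81.612, 7.471, 85.268, -0, 87.261, -4.893], TCP at [137.858, -583.952, 231.292] pointing down, gripper open.
Joint ranges: [-169.43, 169.43], [-51.17, 129.36], [1.28, 143.12], [-76.62, 256.62], [0, 156.53], [-152.29, 152.29]. Speed limits (degrees/s): [136.94, 136.94, 159.86, 180, 180, 180].

INTERFACE

Orientations are given as [roll, pitch, yaw] about the fixed x, y, z axes, in that order (R = Rz(yaw) Ry(pitch) Rx(roll)).
In Python, from bench import r gives the robot as it stands.
- The arm moves only by the tool steer_hand, called after "Request:" as name(argument=value, ...) on one line, values as JSON. Schema: {"type":"object","properties":{"deltas":{"type":"array","items":{"type":"object","properties":{"drx":{"type":"number"},"dry":{"type":"number"},"drz":{"type":"number"},"tx":{"type":"number"},"ty":{"type":"number"},"tz":{"type":"number"},"finger_gap":{"type":"number"}},"additionalProperties":false,"required":["finger_gap"]},"minItems":1,"maxItems":8},"squeeze":{"type":"number"},"only":{"type":"string"},"quiet":{"type":"boolean"},"lines":{"type":"string"}},"required":["deltas"],"additionalProperties":false}. deltas is a list of rows, 1 to 8 of them, each an object with the fields drx, dry, drz (a rotation vector in degrees), tx, ty, tz (the shift in mm), finger_gap (the finger opening in mm); a field left out counts as zero (the opening has to be given); each row is the pose to reach, as a shift and turn from the pose commanded when the call began, along the tool's axes at that moment; what a row does not reach only later rows make up. A row lasts 1/8 s, in which the tool goes at most 62.5 mm and 10.7 degrees, less where a joint would pass 70% of its speed; a pose out of reach is approached as far as the arm can. The fingers move at their own pace and stop on an object; squeeze is the grip in N (left out, the last holds). Time passes only in rows, so rows that do not move let the fingers close. The tool returns the time, the measured TCP pose, the force, the opening and the grip force at its end. only (a regular expression) keeps the lines of the reply that match it, lines (a string "A,B") keeps lines A to B, and quiet returns only ok. Input that does not fit is refused with a message, and nothing moves.
- r.sense(): the state, without advancing time (a new reading comes with each control period).
- r.snapshot(name): name is "scene" or "top"; returns a dict with "pixels" (384x512x3 uint8, blue, green, red), "fx", "fy", "cx", "cy" (pixels), "pose" (4x4, takes a point from camera to world coordinates). Camera axes: x right, y up, looking along -z (the intrinsics and any distortion apply to the point x, -y, -z); pixel columns grow to the right and rows downward; lengths in mm; the calibration is good to about 2 mm. A picture is of the moment at which its call begins. There is no depth.
- r.hand_in(): hands the job in; it is judged then, once.
The state is a dict: "time": time; "joint_pos": joint angles; "qd": joint speeds; "joint_efforts": joint torques, N m; "tool_pos": TCP position; "tcp_rot": TCP orientation; "ft_force": force on the tool from outside, world axes, zero at the start; "wrist_torque": the same for the moment, N m; "finger_gap": finger opening in mm; "grip_force": force on a finger pad.
Only numpy, scipy, OpenCV 4.12 (cv2) and the standard library are available. Lean on these libraries where they do the work, as an engineer would, in place of code of your own. Each camera call takes 0.05 s, during which the arm holds its last target. There are 200 camera calls.

TASK

Get the bar's cordless lamps up for the evening: first switch the charging dock off while the charged (amber) lamps are still plugged in, then unplug every charged lamp and hang each on a screw of its own on the ledge's pine upstand, screw head through the keyhole in the lamp's back and the lamp pulled down until it locks. The failed lamp with the dark lens that hangs there now must come off its screw and go into the plywood caddy for repair; leave the mug, the bottle and the shaker where they stand.

Things in the scene. Friction and masses are not known exactly. Their poses are not given: they have to be found in the camera images.
- ledge: Raised drinks ledge of the bar, fixed, 470 mm long (its y), 181 mm high: a pine upstand with a brown board reaching 150 mm to the far side. Origin: at counter height, middle of the upstand's bare vertical face, which looks to the ledge's -x (towards the robot). Three screws stick out of this face; nothing overhangs it.
- screw0 (a point): Point on the upstand's face at the axis of a brass-headed screw, 150 mm above the counter, 130 mm towards the -y end (axes as the ledge's). The screw stands out along the ledge's -x: shank 6 mm thick and 8 mm long, then a head 14 mm across and 5 mm thick (13 mm out in all).
- screw1 (a point): Point on the upstand's face at the axis of a brass-headed screw, 150 mm above the counter, in the middle (axes as the ledge's). The screw stands out along the ledge's -x: shank 6 mm thick and 8 mm long, then a head 14 mm across and 5 mm thick (13 mm out in all).
- screw2 (a point): Point on the upstand's face at the axis of a brass-headed screw, 150 mm above the counter, 130 mm towards the +y end (axes as the ledge's). The screw stands out along the ledge's -x: shank 6 mm thick and 8 mm long, then a head 14 mm across and 5 mm thick (13 mm out in all).
- dock: Black charging dock, fixed, 85 (x) x 375 (y -150 to +225) x 33 mm high. Origin: on the counter under the middle of three pockets 115 mm apart along y; switch lever on a grey block at y 188 mm. Sprung balls in each pocket hold a lamp's foot: pulling it straight up takes about 8 to 14 N besides its weight in the first 5 mm, less after; it is clear after 23 mm.
- socket0 (a point): Centre of the floor of the dock's -y pocket, 10 mm above the counter, 23 mm deep; a plugged-in lamp has its origin here.
- socket1 (a point): Centre of the floor of the dock's middle pocket, 10 mm above the counter, 23 mm deep; a plugged-in lamp has its origin here.
- socket2 (a point): Centre of the floor of the dock's +y pocket, 10 mm above the counter, 23 mm deep; a plugged-in lamp has its origin here.
- switch (a joint): Angle of the dock's switch lever, rad: 0 = on, leaning 0.5 rad towards the dock's +x (away from the robot); 1.0 = off, leaning 0.5 rad towards the dock's -x. It turns about an axis along the dock's y, at the dock's x 0, y 188 mm and 55 mm above the counter, moves with a push of a newton or two at the knob and stays where it is left.
- switch_tip (a point): Centre of the lever's red ball knob, 26 mm across, 65 mm from the lever's axis; about 112 mm above the counter at either end of the swing, 120 mm upright.
- lampA: A charged cordless lamp (amber lens, grey housing), plugged upright into the dock, axes parallel to the dock's; may be absent. All lamps are alike. Origin: centre of the plug foot's underside; z up, +x out of its back. Foot 26 (x) x 30 (y) x 24 mm high, body above 44 (x) x 56 (y) mm up to z 140 mm; 0.2 to 0.3 kg. Grip its flat sides (y +-28 mm) about 110 mm above the origin.
- lampB: Another charged lamp, the same as lampA in every way; it may be absent.
- lampC: Another charged lamp, the same as lampA in every way; it may be absent.
- flatL: The failed lamp, of the same make, size and axes as lampA but with a dark, unlit lens. It hangs locked on the +y-end screw at the start, its axes parallel to the ledge's; of flatL and flatR one is absent.
- flatR: The failed lamp, of the same make, size and axes as lampA but with a dark, unlit lens. It hangs locked on the -y-end screw at the start, its axes parallel to the ledge's; of flatL and flatR one is absent.
- lampA_seat (a point): Point of the back face (x 22, y 0, z 107 mm from the lamp's origin) that meets a screw's point when locked. Keyhole in the 4 mm back plate (hollow 14 mm deep): square mouth 24 mm wide, z 69 to 88 mm, middle 81; flanks at 45 degrees narrow upward to a 9 mm slot that ends at z 110. A head entered at z 81 is locked when the lamp is lowered 26 mm.
- lampB_seat (a point): The same point of this lamp's back face (x 22, y 0, z 107 mm from its origin), at the same keyhole as lampA's.
- lampC_seat (a point): The same point of this lamp's back face (x 22, y 0, z 107 mm from its origin), at the same keyhole as lampA's.
- flatL_seat (a point): The same point of this lamp's back face (x 22, y 0, z 107 mm from its origin), at the same keyhole as lampA's.
- flatR_seat (a point): The same point of this lamp's back face (x 22, y 0, z 107 mm from its origin), at the same keyhole as lampA's.
- caddy: Open-topped plywood caddy standing loose on the counter, outside 108 (x) x 122 (y) x 80 mm high, walls 6 mm, floor 6 mm thick. Origin: centre of its underside. Mass 0.6 kg.
- mug: Blue ceramic mug, 76 mm across, 110 mm high, not part of the job. Origin: centre of its underside.
- bottle: Green glass bottle, 64 mm across, 210 mm high, not part of the job. Origin: centre of its underside.
- shaker: Steel cocktail shaker, 84 mm across, 200 mm high, not part of the job. Origin: centre of its underside.

How it is judged (in metres and radians):
On the way:
1. the dock is switched off while every charged lamp is still plugged in (value of joint switch above 0.8 rad and distance between lampA and socket0 below 0.01 m and distance between lampB and socket1 below 0.01 m and distance between lampC and socket2 below 0.01 m), for 0.2 s.
At the end, for the whole second after the job is handed in: Switch off (over 0.8 rad); every charged lamp hangs locked on a screw (seat point within 8 mm of the screw's point on the wall, tilt under 0.15 rad, at rest); the failed lamp is at rest inside the caddy (its origin under 30 mm above the caddy's underside); caddy and bystanders upright (value of joint switch above 0.8 rad and ((distance between lampA_seat and screw0 below 0.008 m and angle between lampA's own z axis and vertical below 0.15 rad and linear speed of lampA below 0.03 m/s) or (distance between lampA_seat and screw1 below 0.008 m and angle between lampA's own z axis and vertical below 0.15 rad and linear speed of lampA below 0.03 m/s) or (distance between lampA_seat and screw2 below 0.008 m and angle between lampA's own z axis and vertical below 0.15 rad and linear speed of lampA below 0.03 m/s)) and ((distance between lampB_seat and screw0 below 0.008 m and angle between lampB's own z axis and vertical below 0.15 rad and linear speed of lampB below 0.03 m/s) or (distance between lampB_seat and screw1 below 0.008 m and angle between lampB's own z axis and vertical below 0.15 rad and linear speed of lampB below 0.03 m/s) or (distance between lampB_seat and screw2 below 0.008 m and angle between lampB's own z axis and vertical below 0.15 rad and linear speed of lampB below 0.03 m/s)) and ((distance between lampC_seat and screw0 below 0.008 m and angle between lampC's own z axis and vertical below 0.15 rad and linear speed of lampC below 0.03 m/s) or (distance between lampC_seat and screw1 below 0.008 m and angle between lampC's own z axis and vertical below 0.15 rad and linear speed of lampC below 0.03 m/s) or (distance between lampC_seat and screw2 below 0.008 m and angle between lampC's own z axis and vertical below 0.15 rad and linear speed of lampC below 0.03 m/s)) and x of flatL in the frame of caddy between -0.048 and 0.048 m and y of flatL in the frame of caddy between -0.055 and 0.055 m and z of each of flatL, flatR in the frame of caddy below 0.03 m and linear speed of each of flatL, flatR below 0.03 m/s and x of flatR in the frame of caddy between -0.048 and 0.048 m and y of flatR in the frame of caddy between -0.055 and 0.055 m and angle between caddy's own z axis and vertical below 0.15 rad and angle between each of mug, bottle, shaker's own z axis and vertical below 0.2 rad); the robot touches nothing.
It fails at once if the mug is moved more than 30 mm (distance of mug from where it was at the start of the episode above 0.03 m).
It fails at once if the bottle is moved more than 30 mm (distance of bottle from where it was at the start of the episode above 0.03 m).
It fails at once if the shaker is moved more than 30 mm (distance of shaker from where it was at the start of the episode above 0.03 m).
Of lampA, lampB, lampC only 2 to 3 are there at a start; the rules pass over those that are not, and their reading is None.
Of flatL, flatR only 1 to 1 are there at a start; the rules pass over those that are not, and their reading is None.
At some moment in a run one of caddy may be knocked a few centimetres aside while the robot is not near it.
It also fails if it takes over 210 s, if anything falls off the work surface, if the arm or the gripper's body presses on something with over 40 N, if the wrist force passes 120 N, or if a joint passes its speed limit or range.

## Working session

There is one attempt and no reset: what is moved stays moved. The work goes in short steps, Python scripts to look and compute and a tool call to move; the robot and the scene stay as the last step left them, time stands still between calls to the robot, and variables do not carry over. Pictures are saved under pics/ and viewed, at most 14 in all, crops included, and the job is handed in when it is done.

```bash
ls; mkdir -p pics; python3 - <<'E'
from bench import r
import cv2,numpy as np
print(r.sense())
for n in("scene","top"):
    s=r.snapshot(n); cv2.imwrite(f"pics/{n}0.png",s["pixels"]); 
    np.savez(f"pics/{n}0.npz",**{k:v for k,v in s.items()})
    print(n,{k:v for k,v in s.items() if k!="pixels"})
E
```

```text
bench.py
pics
{'time': 0.0, 'joint_pos': array([-8.16132991e+01,  7.51407209e+00,  8.53302912e+01,  1.55364770e-04,
        8.72597209e+01, -4.89307252e+00]), 'qd': array([ 0.05684064,  0.00743578,  0.08711042,  0.09797809, -0.01145219,
        0.00013555]), 'joint_efforts': array([-3.30613846e-03, -5.69417632e+01, -5.00554132e+01, -2.76663895e-04,
        1.50699634e-02, -1.31412355e-05]), 'tool_pos': array([ 137.76670854, -583.41095788,  230.24551479]), 'tcp_rot': array([-1.79896308e+02, -9.03260991e-03,  1.32797577e+01]), 'ft_force': array([-0.36572355, -0.64126632,  0.88587959]), 'wrist_torque': array([-0.01424305, -0.00054047,  0.01874479]), 'grip_force': 0.0, 'finger_gap': 85.23025402071626}
scene {'fx': 447.34854525623075, 'fy': 447.34854525623075, 'cx': 253.41824146837374, 'cy': 187.6206456065793, 'pose': array([[ 5.81551549e-01, -6.15205939e-01,  5.32277605e-01,
         1.23491157e+03],
       [ 8.13364820e-01,  4.27370736e-01, -3.94704856e-01,
        -5.69834695e+02],
       [ 1.53449002e-02,  6.62477099e-01,  7.48924981e-01,
         1.13220470e+03],
       [ 0.00000000e+00,  0.00000000e+00,  0.00000000e+00,
         1.00000000e+00]])}
top {'fx': 400.6111544003678, 'fy': 400.6111544003678, 'cx': 261.5824829243778, 'cy': 195.59200795375347, 'pose': array([[ 3.61912942e-02,  9.77358706e-01, -2.08470980e-01,
         2.86622328e+02],
       [-9.99338905e-01,  3.61162634e-02, -4.16760110e-03,
        -1.93242031e+01],
       [ 3.45595161e-03,  2.08483992e-01,  9.78019673e-01,
         1.33205666e+03],
       [ 0.00000000e+00,  0.00000000e+00,  0.00000000e+00,
         1.00000000e+00]])}
```

```bash
python3 - <<'E'
import cv2
for n in("scene","top"):
    a=cv2.imread(f"pics/{n}0.png"); cv2.imwrite(f"pics/{n}0b.png",cv2.resize(a,(800,600),interpolation=cv2.INTER_CUBIC))
E
```

```text
(no output)
```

View pics/scene0b.png

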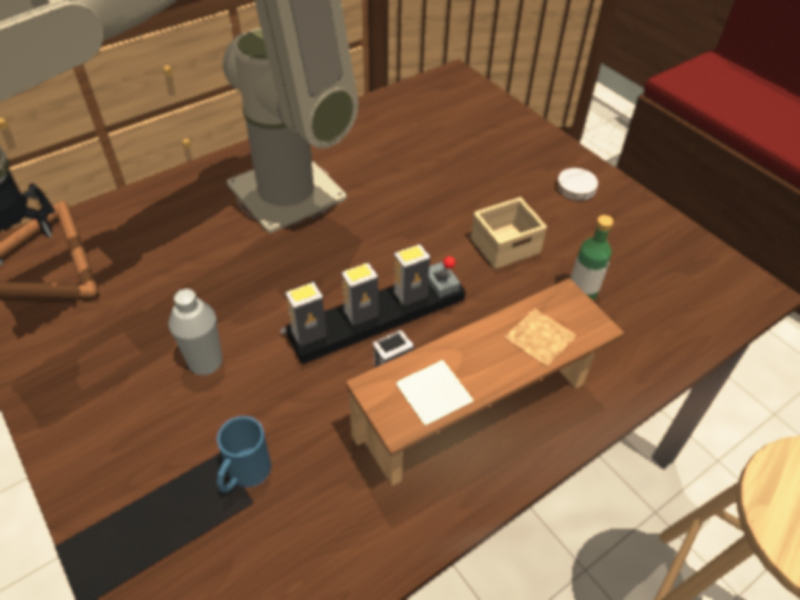

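View pics/top0b.png

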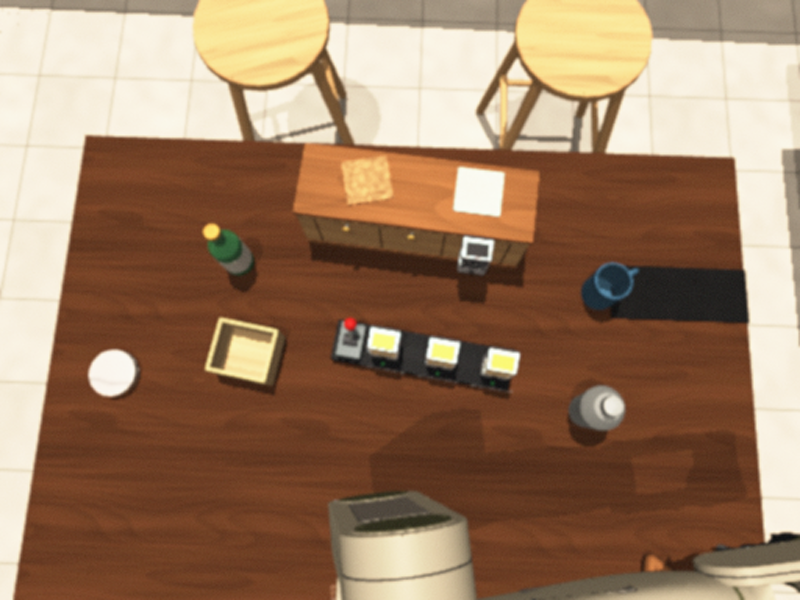

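```bash
cat > h.py <<'E'
import cv2,numpy as np
def crop(n,x0,y0,w,h,out,k):
    a=cv2.imread(f"pics/{n}.png")[y0:y0+h,x0:x0+w]
    a=cv2.resize(a,None,fx=k,fy=k,interpolation=cv2.INTER_CUBIC)
    # ticks each 10 px along borders
    for x in range((-x0)%10,w,10): cv2.line(a,(int((x+.5)*k),0),(int((x+.5)*k),12 if (x+x0)%50==0 else 5),(0,255,255),1)
    for y in range((-y0)%10,h,10): cv2.line(a,(0,int((y+.5)*k)),(12 if (y+y0)%50==0 else 5,int((y+.5)*k)),(0,255,255),1)
    cv2.imwrite(f"pics/{out}.png",a)
def cam(n): return np.load(f"pics/{n}.npz")
def proj(c,P):
    P=np.atleast_2d(P); T=np.linalg.inv(c["pose"]); q=P@T[:3,:3].T+T[:3,3]
    return np.c_[c["fx"]*q[:,0]/-q[:,2]+c["cx"], c["fy"]*-q[:,1]/-q[:,2]+c["cy"]]
def ray(c,uv):
    d=np.array([(uv[0]-c["cx"])/c["fx"],-(uv[1]-c["cy"])/c["fy"],-1.]); return c["pose"][:3,3],c["pose"][:3,:3]@d
def atz(c,uv,z):
    o,d=ray(c,uv); return o+d*(z-o[2])/d[2]
E
python3 -c "
from h import *
crop('top0',185,88,165,90,'tc1',4.8)
crop('top0',130,195,205,60,'tc2',3.9)
crop('scene0',180,150,220,160,'sc1',3.6)"
```

```text
(no output)
```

View pics/tc1.png

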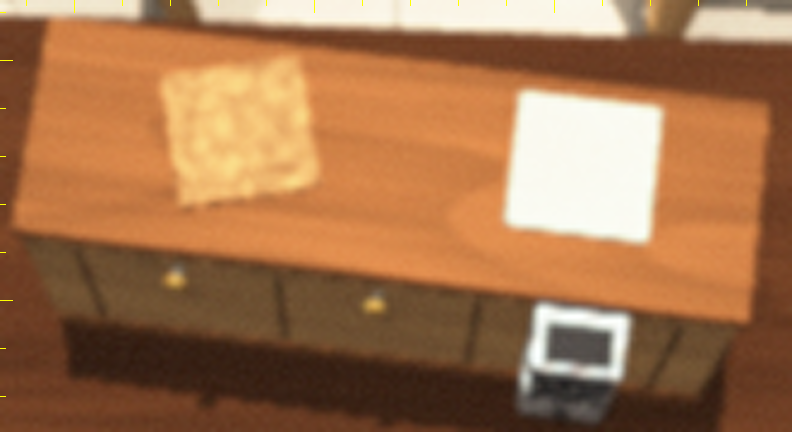

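View pics/tc2.png

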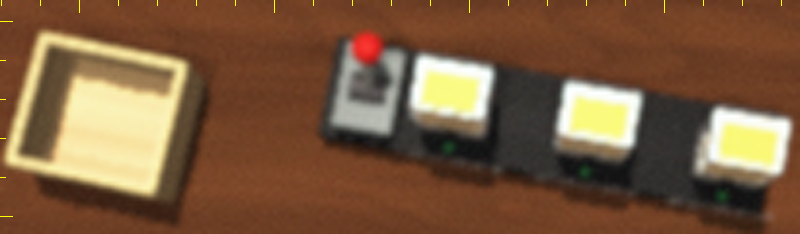

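View pics/sc1.png

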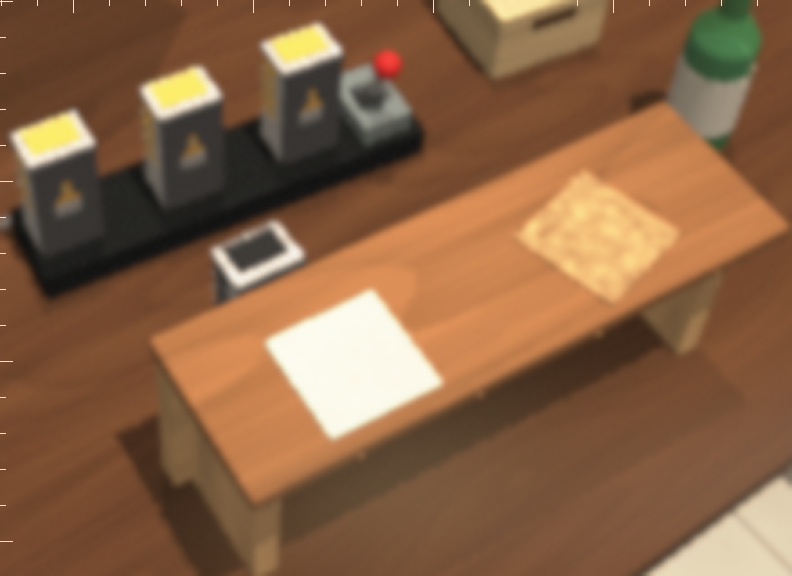

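```bash
cat > m.py <<'E'
from h import *
from scipy.optimize import least_squares
T=cam('top0');S=cam('scene0')
t1=lambda u:((u[0]+.5)/4.8-.5+185,(u[1]+.5)/4.8-.5+88)
t2=lambda u:((u[0]+.5)/3.9-.5+130,(u[1]+.5)/3.9-.5+195)
s1=lambda u:((u[0]+.5)/3.6-.5+180,(u[1]+.5)/3.6-.5+150)
def tri(a,b):
    (o1,d1),(o2,d2)=ray(T,a),ray(S,b)
    A=np.c_[d1,-d2]; k=np.linalg.lstsq(A,o2-o1,rcond=None)[0]; p,q=o1+k[0]*d1,o2+k[1]*d2
    return (p+q)/2,np.linalg.norm(p-q)
L=[(0,235),(0,-235),(150,235),(150,-235)]
tl=[t1(p) for p in[(13,228),(750,320),(48,20),(769,101)]]
sl=[s1(p) for p in[(668,101),(150,342),(789,228),(255,502)]]
for p,a,b in zip(L,tl,sl): print('ledge',p,*tri(a,b))
def fit(L,obs,z0,x0):
    def f(v,zz=None):
        c,s=np.cos(v[2]),np.sin(v[2]); P=np.array([(v[0]+c*a-s*b,v[1]+s*a+c*b,v[3]) for a,b in L])
        return np.concatenate([(proj(C,P)-np.array(o)).ravel() for C,o in obs])
    R=least_squares(f,list(x0)+[z0]); print('fit',R.x[:2],np.degrees(R.x[2]),'z',R.x[3],'rms px',np.sqrt(np.mean(R.fun**2)),R.fun.round(1)); return R.x
fit(L,[(T,tl),(S,sl)],181,(700,0,0))
it=cv2.imread('pics/top0.png').astype(int);isc=cv2.imread('pics/scene0.png').astype(int)
def cents(im,mask):
    n,l,st,ce=cv2.connectedComponentsWithStats(mask.astype(np.uint8)); return [(tuple(ce[i].round(2)),st[i,4]) for i in range(1,n) if st[i,4]>25]
yel=lambda i:(i[...,0]<140)&(i[...,1]>190)&(i[...,2]>200)
a=cents(it,yel(it));b=cents(isc,yel(isc));print(a,b)
print('knob',tri(t2((367,47)),s1((388,64))))
print('flat',tri(t1((580,338)),s1((258,252))))
for s in[(174,277),(374,303)]: print('screw',atz(T,t1(s),150))
C=[(54,61),(54,-61),(-54,-61),(-54,61)]
ct=[t2(p) for p in[(42,32),(190,63),(160,196),(5,163)]]
for p,c in zip(C,ct): print('caddy',p,atz(T,c,80))
E
python3 m.py
```

```text
ledge (0, 235) [712.47143962 219.19543847 180.91149553] 3.933229309430518
ledge (0, -235) [ 668.55195356 -248.10875691  178.88129757] 0.6148978486346541
ledge (150, 235) [857.10412031 207.01502948 175.29299361] 0.9018349065290497
ledge (150, -235) [ 815.38655607 -260.72538282  181.08315355] 0.3747803066855892
fit [688.50218061 -13.69805098] -5.244582770205872 z 178.60756795745044 rms px 0.6099261770760549 [-0.8  0.6 -0.2  0.5 -0.1 -1.3  0.   0.  -1.2  0.  -0.3 -0.4  0.7 -0.1
 -0.1  1. ]
[((np.float64(173.2), np.float64(27.35)), np.int32(115)), ((np.float64(170.15), np.float64(41.76)), np.int32(266)), ((np.float64(373.01), np.float64(49.65)), np.int32(290)), ((np.float64(381.89), np.float64(36.22)), np.int32(156)), ((np.float64(233.77), np.float64(113.1)), np.int32(340)), ((np.float64(134.85), np.float64(147.63)), np.int32(60)), ((np.float64(245.26), np.float64(218.04)), np.int32(72)), ((np.float64(283.0), np.float64(224.75)), np.int32(80)), ((np.float64(321.28), np.float64(231.52)), np.int32(87))] [((np.float64(262.36), np.float64(161.87)), np.int32(78)), ((np.float64(229.04), np.float64(173.98)), np.int32(83)), ((np.float64(193.37), np.float64(186.88)), np.int32(93)), ((np.float64(347.69), np.float64(215.62)), np.int32(347)), ((np.float64(490.6), np.float64(307.54)), np.int32(712)), ((np.float64(504.35), np.float64(344.81)), np.int32(306))]
knob (array([506.37805405, 101.44907214, 118.72440387]), np.float64(1.0626670794750341))
flat (array([ 650.788708  , -141.25715212,  184.74946177]), np.float64(0.05611615225592134))
screw [693.12379851 117.59938777 150.        ]
screw [680.37477247 -12.0543282  150.        ]
caddy (54, 61) [515.7462903  370.26157237  80.        ]
caddy (54, -61) [494.60332123 247.71824487  80.        ]
caddy (-54, -61) [386.34095592 263.06878753  80.        ]
caddy (-54, 61) [408.08847662 389.25178875  80.        ]
```

```bash
cat >> h.py <<'E'
from scipy.spatial.transform import Rotation as Ro
def go(x,y,z,yaw):
    from bench import r
    s=r.sense(); R=Ro.from_euler('xyz',s['tcp_rot'],degrees=True); G=Ro.from_euler('xyz',[180,0,yaw],degrees=True)
    d=R.inv().apply(np.array([x,y,z])-s['tool_pos']); w=(R.inv()*G).as_rotvec(degrees=True)
    print('rot',w.round(1),'d',d.round(1),'dist',np.linalg.norm(d).round(),'gap',s['finger_gap'].round(1),'F',s['ft_force'].round(1))
E
cat > go.py <<'E'
import sys; from h import go; go(*map(float,sys.argv[1:5]))
E
cat >> m.py <<'E'
print('----')
P=[]
for a,b in zip([(321.28,231.52),(283,224.75),(245.26,218.04)],[(193.37,186.88),(229.04,173.98),(262.36,161.87)]):
    p=tri(a,b); print('lamp',p); P.append(p[0])
P=np.array(P);v=P[2]-P[0];yw=np.arctan2(-v[0],v[1]);print('yaw',np.degrees(yw),'sp',np.linalg.norm(v)/2,'cen',P.mean(0))
c,s=np.cos(yw),np.sin(yw);print('knob in dock', (tri(t2((367,47)),s1((388,64)))[0]-P.mean(0))[:2]@np.array([[c,-s],[s,c]]))
# bystanders
q=lambda u,v:(u*.64,v*.64)
print('shaker top',tri(q(612,406),q(184,297)),'bottle top',tri(q(211,231),q(605,222)),'mug top',tri(q(613,280),q(243,438)))
E
python3 m.py|sed -n '/----/,$p'; python3 go.py 138 -583 330 13.28
```

```text
----
lamp (array([ 435.89329381, -195.14020615,  151.77008058]), np.float64(1.093124697398963))
lamp (array([452.00083857, -81.24188945, 151.84570414]), np.float64(0.5759329718308654))
lamp (array([467.90186119,  31.44360162, 151.9887308 ]), np.float64(0.7731082327760179))
yaw -8.040734906012101 sp 114.41680180181204 cen [451.93199786 -81.64616466 151.86817184]
knob in dock [ 28.2999584  188.91096085]
shaker top (array([ 358.15213523, -388.26731094,  190.50726368]), np.float64(0.9063299912731305)) bottle top (array([657.51725955, 364.18600417, 203.99082429]), np.float64(0.7583418184440329)) mug top (array([ 618.00142527, -423.71668475,  103.18054802]), np.float64(5.030861081024947))Traceback (most recent call last):
  File "go.py", line 1, in <module>
    import sys; from h import go; go(*map(float,sys.argv[1:5]))
                                  ~~^^^^^^^^^^^^^^^^^^^^^^^^^^^
  File "h.py", line 22, in go
    print('rot',w.round(1),'d',d.round(1),'dist',np.linalg.norm(d).round(),'gap',s['finger_gap'].round(1),'F',s['ft_force'].round(1))
                                                                                 ^^^^^^^^^^^^^^^^^^^^^
AttributeError: 'float' object has no attribute 'round'
```

```bash
sed -i "s/s\['finger_gap'\].round(1)/round(float(s['finger_gap']),1)/" h.py
```

Request:
steer_hand(deltas=[{"tz":-60,"finger_gap":0},{"tz":-120,"finger_gap":0},{"tz":-120,"finger_gap":0}])

```text
time: 0.48
tool_pos: [138.2, -586.0, 358.1]
tcp_rot: [179.4, 0.0, 13.3]
ft_force: [0.3, 0.2, 0.0]
finger_gap: 32.6
grip_force: 0.0
```

```bash
python3 go.py 553 94 350 -8
```

```text
rot [ 0.6 -0.1 21.3] d [ 559.9 -566.5    1.7] dist 797.0 gap 32.6 F [0.3 0.2 0. ]
```

Total 797/62.5=13 rows. Two calls. Rotation 21 deg.

Request:
steer_hand(deltas=[{"drz":10,"tx":60,"ty":-60,"finger_gap":0},{"drz":21,"tx":105,"ty":-105,"finger_gap":0},{"drz":21,"tx":150,"ty":-150,"finger_gap":0},{"drz":21,"tx":195,"ty":-195,"finger_gap":0},{"drz":21,"tx":240,"ty":-240,"finger_gap":0},{"drz":21,"tx":285,"ty":-285,"finger_gap":0},{"drz":21,"tx":330,"ty":-330,"finger_gap":0},{"drz":21,"tx":360,"ty":-360,"finger_gap":0}], quiet=true)

```text
ok
```

```bash
python3 go.py 553 94 350 -8
```

```text
rot [-0.   0.   0.3] d [ 1.168e+02 -2.688e+02  2.000e-01] dist 293.0 gap 0.1 F [ 0.1 -0.7 -1.1]
```

Request:
steer_hand(deltas=[{"tx":20,"ty":-50,"finger_gap":0},{"tx":45,"ty":-105,"finger_gap":0},{"tx":70,"ty":-160,"finger_gap":0},{"tx":92,"ty":-212,"tz":30,"finger_gap":0},{"tx":110,"ty":-250,"tz":80,"finger_gap":0},{"tx":117,"ty":-269,"tz":135,"finger_gap":0},{"tx":117,"ty":-269,"tz":190,"finger_gap":0},{"tx":117,"ty":-269,"tz":190,"finger_gap":0}], quiet=true)

```text
ok
```

```bash
python3 go.py 553 94 106 -8
```

```text
rot [0.2 0.7 0.3] d [ 5.3 -2.6 48.6] dist 49.0 gap -0.0 F [-0.1  0.3  1.1]
```

Request:
steer_hand(deltas=[{"tx":5,"ty":-3,"tz":48,"finger_gap":0},{"tx":5,"ty":-3,"tz":48,"finger_gap":0},{"tx":-15,"ty":-3,"tz":48,"finger_gap":0},{"tx":-30,"ty":-3,"tz":47,"finger_gap":0},{"tx":-45,"ty":-3,"tz":44,"finger_gap":0},{"tx":-60,"ty":-3,"tz":44,"finger_gap":0},{"tx":-74,"ty":-3,"tz":47,"finger_gap":0},{"tx":-82,"ty":-3,"tz":48,"finger_gap":0}])

```text
time: 3.48
tool_pos: [473.6, 106.3, 117.0]
tcp_rot: [-179.9, -0.3, -7.7]
ft_force: [4.5, -0.8, 1.9]
finger_gap: 0.2
grip_force: 3.6
```

```bash
python3 - <<'E'
from h import *;from bench import r
for n in("scene","top"):
    s=r.snapshot(n); cv2.imwrite(f"pics/{n}1.png",s["pixels"]); np.savez(f"pics/{n}1.npz",**s)
crop('scene1',180,120,220,160,'sc2',3.6)
E
```

```text
(no output)
```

View pics/sc2.png

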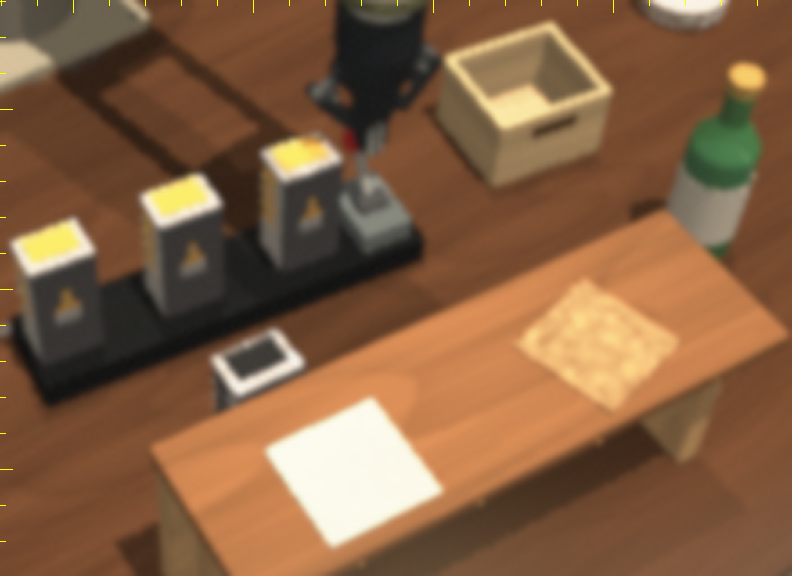

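Request:
steer_hand(deltas=[{"tx":-5,"tz":1,"finger_gap":0},{"tx":-10,"tz":2,"finger_gap":0},{"tx":-14,"tz":3,"finger_gap":0},{"tx":-14,"tz":3,"finger_gap":0}])

```text
time: 4.08
tool_pos: [470.7, 107.4, 119.0]
tcp_rot: [-179.8, -1.6, -7.8]
ft_force: [33.5, -6.0, 10.5]
finger_gap: -0.3
grip_force: 15.6
```

```bash
python3 - <<'E'
from h import *;from bench import r
s=r.snapshot("scene");i=s["pixels"].astype(int);m=(i[...,2]>150)&(i[...,1]<60)&(i[...,0]<60)
ys,xs=np.nonzero(m[:250,200:350]);print(xs.mean()+200,ys.mean(),len(xs))
c,sn=np.cos(np.radians(-8.04)),np.sin(np.radians(-8.04))
for a in(-.5,-.3,0,.5):
    X=65*np.sin(a);z=55+65*np.cos(a);print(a,proj(s,[[452+c*X-sn*188,-81.6+sn*X+c*188,z]]))
E
```

```text
nan nan 0
-0.5 [[277.60540248 157.19271281]]
-0.3 [[279.52547216 158.40936618]]
0 [[282.56637522 161.56118194]]
0.5 [[287.33182843 169.59480758]]<stdin>:3: RuntimeWarning: Mean of empty slice.
  ret = ret.dtype.type(ret / rcount)
```

Request:
steer_hand(deltas=[{"tx":20,"finger_gap":0},{"tx":50,"finger_gap":0},{"tx":60,"tz":-50,"finger_gap":30},{"tx":60,"tz":-110,"finger_gap":85},{"tx":60,"tz":-170,"finger_gap":85},{"tx":60,"tz":-200,"finger_gap":85},{"tx":60,"tz":-200,"finger_gap":85}], quiet=true)

```text
ok
```

```bash
python3 go.py 653 -141 260 -5.24;python3 - <<'E'
from h import *;from bench import r
s=r.snapshot("top");i=s["pixels"].astype(int);m=(i[...,2]>150)&(i[...,1]<80)&(i[...,0]<80)
n,l,st,ce=cv2.connectedComponentsWithStats(m.astype(np.uint8));print(ce[1:],st[1:,4])
c,sn=np.cos(np.radians(-8.04)),np.sin(np.radians(-8.04))
for a in(-.5,-.3,0,.5):
    X=65*np.sin(a);z=55+65*np.cos(a);print(a,proj(s,[[452+c*X-sn*188,-81.6+sn*X+c*188,z]]))
cv2.imwrite("pics/t2.png",s["pixels"])
E
```

```text
rot [-0.1 -0.3 -2.5] d [164.9 220.9  54.8] dist 281.0 gap 84.7 F [ 0.1 -0.2  0.4]
[[219.88888889 224.33333333]
 [223.         225.        ]] [9 1]
-0.5 [[220.27424936 225.80201506]]
-0.3 [[220.88286133 221.75445791]]
0 [[222.02548428 215.48972685]]
0.5 [[224.23731926 206.10622433]]
```

Request:
steer_hand(deltas=[{"tx":30,"ty":40,"finger_gap":85},{"drz":-2.5,"tx":62,"ty":82,"tz":10,"finger_gap":85},{"drz":-2.5,"tx":95,"ty":125,"tz":20,"finger_gap":85},{"drz":-2.5,"tx":125,"ty":170,"tz":40,"finger_gap":85},{"drz":-2.5,"tx":155,"ty":208,"tz":50,"finger_gap":85},{"drz":-2.5,"tx":165,"ty":221,"tz":55,"finger_gap":85},{"drz":-2.5,"tx":165,"ty":221,"tz":55,"finger_gap":85}], quiet=true)

```text
ok
```

```bash
python3 go.py 653 -141 134 -5.24
```

```text
rot [-0.1  0.2 -0.1] d [  3.   -0.6 118.7] dist 119.0 gap 84.8 F [-0.7  0.4 -0.1]
```

Request:
steer_hand(deltas=[{"tx":3,"ty":-1,"tz":40,"finger_gap":85},{"tx":3,"ty":-1,"tz":80,"finger_gap":85},{"tx":3,"ty":-1,"tz":110,"finger_gap":85},{"tx":3,"ty":-1,"tz":119,"finger_gap":85},{"tx":3,"ty":-1,"tz":119,"finger_gap":85},{"tx":3,"ty":-1,"tz":119,"finger_gap":50},{"tx":3,"ty":-1,"tz":119,"finger_gap":50},{"tx":3,"ty":-1,"tz":119,"finger_gap":50}], squeeze=40)

```text
time: 6.92
tool_pos: [655.5, -140.8, 138.5]
tcp_rot: [180.0, -0.2, -5.2]
ft_force: [-1.6, 0.6, 6.7]
finger_gap: 55.7
grip_force: 42.9
```

Request:
steer_hand(deltas=[{"finger_gap":45},{"finger_gap":45},{"finger_gap":45}], squeeze=40)

```text
time: 7.3
tool_pos: [655.5, -140.8, 138.5]
tcp_rot: [180.0, -0.2, -5.2]
ft_force: [-1.3, 0.6, 6.5]
finger_gap: 55.5
grip_force: 43.0
```

Request:
steer_hand(deltas=[{"tz":-10,"finger_gap":45},{"tz":-20,"finger_gap":45},{"tz":-28,"finger_gap":45},{"tz":-28,"finger_gap":45}])

```text
time: 7.8
tool_pos: [655.1, -140.6, 165.6]
tcp_rot: [180.0, -0.1, -5.2]
ft_force: [0.5, 0.5, -2.0]
finger_gap: 55.8
grip_force: 42.8
```

Request:
steer_hand(deltas=[{"tx":-10,"finger_gap":45},{"tx":-25,"finger_gap":45},{"tx":-45,"finger_gap":45},{"tx":-60,"finger_gap":45}])

```text
time: 8.3
tool_pos: [593.0, -134.7, 163.4]
tcp_rot: [-180.0, 0.1, -5.2]
ft_force: [0.0, 0.1, -1.7]
finger_gap: 55.6
grip_force: 42.7
```

Request:
steer_hand(deltas=[{"tz":-60,"finger_gap":45},{"ty":-30,"tz":-120,"finger_gap":45},{"tx":-20,"ty":-85,"tz":-140,"finger_gap":45},{"tx":-35,"ty":-140,"tz":-140,"finger_gap":45},{"tx":-50,"ty":-195,"tz":-140,"finger_gap":45},{"tx":-60,"ty":-245,"tz":-140,"finger_gap":45},{"tx":-60,"ty":-260,"tz":-140,"finger_gap":45}], quiet=true)

```text
ok
```

```bash
python3 go.py 451 318 290 -9.8;  python3 - <<'E'
from h import *;from bench import r
s=r.snapshot("top"); cv2.imwrite("pics/top3.png",s["pixels"]); np.savez("pics/top3.npz",**s)
a,b=cv2.imread("pics/top0.png"),s["pixels"]
d=cv2.absdiff(a,b)[195:260,125:190].max(2);print(d.mean(),(d>40).sum())
crop('top3',125,190,80,70,'tc3',7)
E
```

```text
rot [-0.   0.1  4.8] d [-122.  -175.8   14. ] dist 214.0 gap 55.8 F [-0.1 -0.4 -2. ]
57.18224852071006 1861
```

View pics/top3.png

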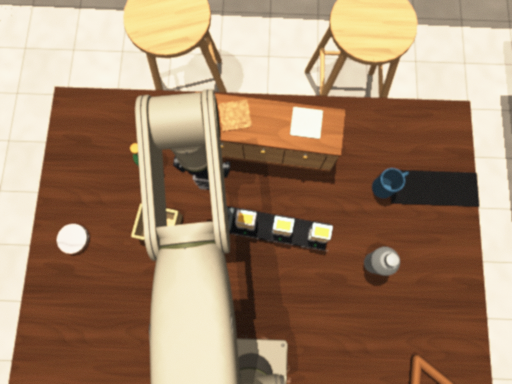

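```bash
python3 - <<'E'
from h import *;from bench import r
s=r.snapshot("scene"); cv2.imwrite("pics/scene3.png",s["pixels"]); np.savez("pics/scene3.npz",**s)
a=cv2.imread("pics/scene0.png")
x=[cv2.resize(i[90:250,180:420],None,fx=3.3,fy=1.87*1.0) for i in (a,s["pixels"])]
x=[cv2.resize(i[110:190,290:370],None,fx=5,fy=5,interpolation=cv2.INTER_CUBIC) for i in(a,s["pixels"])]
cv2.imwrite("pics/sc3.png",np.hstack(x))
E
```

```text
(no output)
```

View pics/sc3.png

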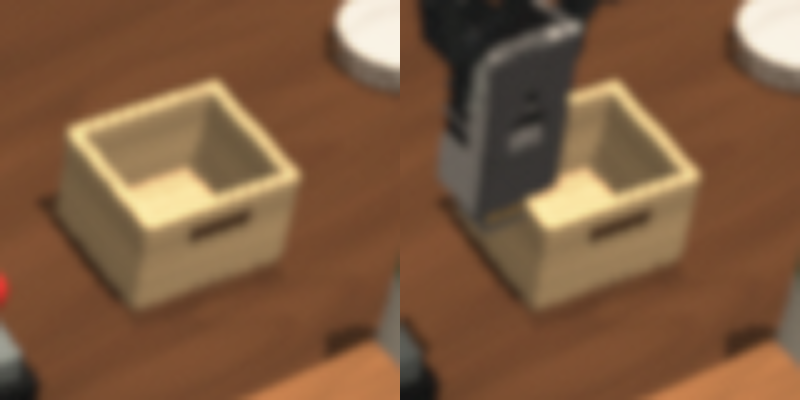

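```bash
cat >m2.py <<'E'
exec(open('m.py').read().split("L=[")[0])
ct=[t2(p) for p in[(42,32),(190,63),(160,196),(5,163)]]; cs=[((u+.5)/5-.5+290,(v+.5)/5-.5+110) for u,v in[(213,82),(298,175),(150,230),(70,130)]]
print(cs)
for z in ct,: print([tri(a,b) for a,b in zip(ct,[cs[1],cs[2],cs[3],cs[0]])]); print(np.mean([atz(T,c,80) for c in ct],0),np.mean([atz(S,c,80) for c in cs],0))
E
python3 m2.py; python3 go.py 451 317 290 -9.8
```

```text
[(332.2, 126.0), (349.2, 144.6), (319.6, 155.6), (303.6, 135.6)]
[(array([515.50279919, 369.83959608,  81.55925614]), np.float64(0.14261507894826111)), (array([495.91638932, 249.67490878,  79.27624577]), np.float64(4.173686083609703)), (array([388.52088879, 266.43797768,  80.80000838]), np.float64(8.179658455949177)), (array([408.05840248, 389.24017883,  79.78378833]), np.float64(0.18387958741237267))]
[451.19476102 317.57509838  80.        ] [452.27692321 320.65866492  80.        ]
rot [0.  0.  4.7] d [-123.  -176.2   13.8] dist 215.0 gap 55.6 F [-0.4 -0.4 -1.6]
```

Target (451.5, 318.5).

Request:
steer_hand(deltas=[{"drz":2,"tx":-30,"ty":-45,"finger_gap":45},{"drz":4.7,"tx":-65,"ty":-90,"finger_gap":45},{"drz":4.7,"tx":-95,"ty":-135,"finger_gap":45},{"drz":4.7,"tx":-115,"ty":-165,"finger_gap":45},{"drz":4.7,"tx":-123,"ty":-177,"tz":14,"finger_gap":45},{"drz":4.7,"tx":-123,"ty":-177,"tz":14,"finger_gap":45},{"drz":4.7,"tx":-123,"ty":-177,"tz":14,"finger_gap":45}], quiet=true)

```text
ok
```

```bash
python3 go.py 451.5 318.5 112 -9.8
```

```text
rot [ 0.1  0.  -0.2] d [ -1.9  -3.1 177.8] dist 178.0 gap 55.7 F [ 0.2  0.4 -2.1]
```

Request:
steer_hand(deltas=[{"tx":-2,"ty":-3,"finger_gap":45},{"tx":-2,"ty":-3,"tz":50,"finger_gap":45},{"tx":-2,"ty":-3,"tz":100,"finger_gap":45},{"tx":-2,"ty":-3,"tz":150,"finger_gap":45},{"tx":-2,"ty":-3,"tz":170,"finger_gap":45},{"tx":-2,"ty":-3,"tz":178,"finger_gap":45},{"tx":-2,"ty":-3,"tz":178,"finger_gap":45}])

```text
time: 11.02
tool_pos: [451.7, 320.6, 113.8]
tcp_rot: [-179.9, -0.1, -9.9]
ft_force: [-0.0, -0.2, -1.6]
finger_gap: 55.8
grip_force: 43.9
```

Request:
steer_hand(deltas=[{"tz":4,"finger_gap":45},{"tz":8,"finger_gap":45},{"tz":8,"finger_gap":45}])

```text
time: 11.4
tool_pos: [450.7, 320.2, 104.4]
tcp_rot: [-180.0, -0.0, -9.9]
ft_force: [-0.3, -0.6, -2.2]
finger_gap: 55.7
grip_force: 44.0
```

Request:
steer_hand(deltas=[{"tz":2,"finger_gap":45},{"tz":3.5,"finger_gap":45},{"tz":3.5,"finger_gap":45}])

```text
time: 11.78
tool_pos: [451.5, 320.3, 102.5]
tcp_rot: [-180.0, -0.1, -9.9]
ft_force: [-3.4, -3.2, 9.5]
finger_gap: 55.3
grip_force: 45.2
```

Request:
steer_hand(deltas=[{"finger_gap":60},{"finger_gap":70},{"finger_gap":80},{"finger_gap":85},{"tz":-30,"finger_gap":85},{"tz":-80,"finger_gap":85},{"tz":-140,"finger_gap":85},{"tz":-180,"finger_gap":85}])

```text
time: 12.78
tool_pos: [451.3, 320.5, 284.2]
tcp_rot: [-179.9, -0.1, -9.9]
ft_force: [-0.1, -0.2, -0.2]
finger_gap: 85.1
grip_force: 0.0
```

```bash
python3 go.py 468 31 280 -8; python3 - <<'E'
from h import *;from bench import r
s=r.snapshot("scene"); cv2.imwrite("pics/scene4.png",s["pixels"]); np.savez("pics/scene4.npz",**s)
cv2.imwrite("pics/sc4.png",cv2.resize(s["pixels"][100:200,210:390],None,fx=4,fy=4,interpolation=cv2.INTER_CUBIC))
E
```

```text
rot [-0.1 -0.1 -1.9] d [ 66.3 282.3   3.8] dist 290.0 gap 85.1 F [-0.1 -0.2 -0.2]
```

View pics/sc4.png

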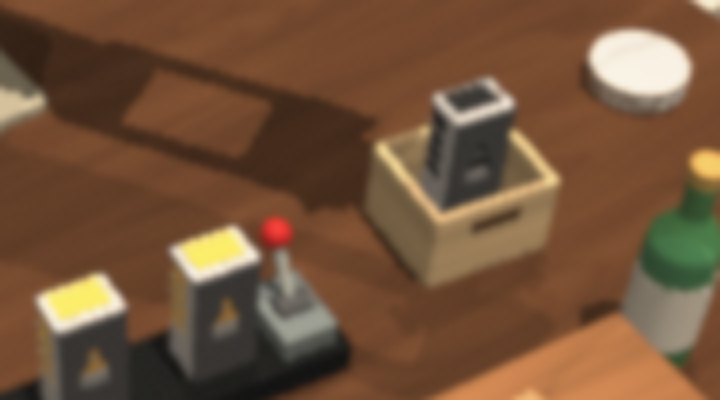

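```bash
python3 - <<'E'
from h import *;from bench import r
s=r.snapshot("top"); cv2.imwrite("pics/top4.png",s["pixels"])
R=[]
for n in('top0','top4','scene0','scene4'):
    i=cv2.imread(f'pics/{n}.png').astype(int);m=(i[...,2]>110)&(i[...,1]<70)&(i[...,0]<70)&(i[...,2]>2.2*i[...,1])
    k,l,st,ce=cv2.connectedComponentsWithStats(m[:260,180:310].astype(np.uint8))
    print(n,[(ce[j]+[180,0],st[j,4]) for j in range(1,k) if st[j,4]>8])
c,sn=np.cos(np.radians(-8.04)),np.sin(np.radians(-8.04))
for n in('top0','scene0'):
    p=lambda a:proj(cam(n),[[452+c*65*np.sin(a)-sn*188,-81.6+sn*65*np.sin(a)+c*188,55+65*np.cos(a)]])[0]
    for a in(-.5,-.4,-.3): print(n,a,p(a)-p(.5))
E
```

```text
top0 [(array([223.98181818, 206.25454545]), np.int32(55))]
top4 [(array([220.33333333, 224.06666667]), np.int32(45))]
scene0 [(array([287.36956522, 167.80434783]), np.int32(46))]
scene4 [(array([278.50909091, 157.6       ]), np.int32(55))]
top0 -0.5 [-3.9630699  19.69579073]
top0 -0.4 [-3.67664893 17.70079559]
top0 -0.3 [-3.35445793 15.64823359]
scene0 -0.5 [ -9.72642595 -12.40209476]
scene0 -0.4 [ -8.78400555 -11.8866269 ]
scene0 -0.3 [ -7.80635627 -11.18544139]
```

```bash
python3 go.py 505 101 180 -8
```

```text
rot [-0.4 -0.4 -1.9] d [ 88.4 209.  106.8] dist 251.0 gap 85.1 F [ 0.1 -0.4  0.6]
```

Request:
steer_hand(deltas=[{"tx":24,"ty":54,"finger_gap":0},{"drz":-1.9,"tx":48,"ty":108,"finger_gap":0},{"drz":-1.9,"tx":70,"ty":160,"tz":30,"finger_gap":0},{"drz":-1.9,"tx":88,"ty":209,"tz":60,"finger_gap":0},{"drz":-1.9,"tx":88,"ty":209,"tz":107,"finger_gap":0},{"drz":-1.9,"tx":88,"ty":209,"tz":107,"finger_gap":0}], quiet=true)

```text
ok
```

```bash
python3 go.py 505 101 104 -8
```

```text
rot [ 0.1  0.5 -0.1] d [ 7.2 -3.9 64.8] dist 65.0 gap -0.3 F [-0.6  0.2 -0. ]
```

Request:
steer_hand(deltas=[{"tx":7,"ty":-4,"tz":40,"finger_gap":0},{"tx":7,"ty":-4,"tz":65,"finger_gap":0},{"tx":7,"ty":-4,"tz":65,"finger_gap":0},{"tx":-5,"ty":-4,"tz":65,"finger_gap":0},{"tx":-15,"ty":-4,"tz":65,"finger_gap":0},{"tx":-15,"ty":-4,"tz":65,"finger_gap":0}])

```text
time: 14.38
tool_pos: [486.9, 105.5, 110.0]
tcp_rot: [-180.0, -0.1, -8.0]
ft_force: [0.1, -0.4, 0.1]
finger_gap: -0.0
grip_force: 0.0
```

Request:
steer_hand(deltas=[{"tx":-4,"finger_gap":0},{"tx":-8,"finger_gap":0},{"tx":-12,"finger_gap":0},{"tx":-12,"finger_gap":0}])

```text
time: 14.88
tool_pos: [476.4, 106.7, 109.2]
tcp_rot: [-180.0, -0.2, -8.0]
ft_force: [6.2, -0.1, -2.9]
finger_gap: -0.1
grip_force: 3.1
```

Request:
steer_hand(deltas=[{"tx":-4,"finger_gap":0},{"tx":-7,"finger_gap":0},{"tx":-7,"finger_gap":0}])

```text
time: 15.25
tool_pos: [475.1, 107.5, 112.3]
tcp_rot: [-179.9, -0.9, -8.1]
ft_force: [23.3, -1.8, -4.4]
finger_gap: -0.1
grip_force: 11.1
```

Request:
steer_hand(deltas=[{"tx":15,"finger_gap":0},{"tx":30,"tz":-20,"finger_gap":85},{"tx":20,"tz":-80,"finger_gap":85},{"tx":10,"ty":20,"tz":-140,"finger_gap":85},{"ty":50,"tz":-170,"finger_gap":85},{"ty":70,"tz":-170,"finger_gap":85}], quiet=true)

```text
ok
```

```bash
python3 go.py 468 31.4 270 -8
python3 - <<'E'
from h import *;from bench import r
for n in('top','scene'):
    i=r.snapshot(n)["pixels"].astype(int);m=(i[...,2]>110)&(i[...,1]<70)&(i[...,0]<70)&(i[...,2]>2.2*i[...,1])
    k,l,st,ce=cv2.connectedComponentsWithStats(m[:260,180:310].astype(np.uint8))
    print(n,[(ce[j]+[180,0],st[j,4]) for j in range(1,k) if st[j,4]>8])
E
```

```text
rot [-0.  -0.4 -0. ] d [ 9.2  5.1 12.8] dist 17.0 gap 85.0 F [ 0.1 -0.6 -0. ]
top [(array([220.59090909, 224.5       ]), np.int32(44))]
scene [(array([278.46153846, 157.61538462]), np.int32(52))]
```

Request:
steer_hand(deltas=[{"tx":9,"ty":5,"tz":20,"finger_gap":85},{"tx":9,"ty":5,"tz":70,"finger_gap":85},{"tx":9,"ty":5,"tz":120,"finger_gap":85},{"tx":9,"ty":5,"tz":160,"finger_gap":85},{"tx":9,"ty":5,"tz":178,"finger_gap":85},{"tx":9,"ty":5,"tz":178,"finger_gap":85}], quiet=true)

```text
ok
```

```bash
python3 go.py 468 31.4 102 -8
```

```text
rot [ 0.   0.2 -0. ] d [ 2.4  1.  -2.3] dist 3.0 gap 85.0 F [0.4 0.9 0.5]
```

Request:
steer_hand(deltas=[{"tx":2,"ty":1,"tz":-2,"finger_gap":50},{"tx":2,"ty":1,"tz":-2,"finger_gap":50},{"tx":2,"ty":1,"tz":-2,"finger_gap":50},{"tx":2,"ty":1,"tz":-2,"finger_gap":45},{"tx":2,"ty":1,"tz":-2,"finger_gap":45},{"tx":2,"ty":1,"tz":-2,"finger_gap":45}], squeeze=60)

```text
time: 17.6
tool_pos: [470.7, 31.1, 105.5]
tcp_rot: [-180.0, -0.3, -8.0]
ft_force: [-0.2, 1.8, 8.1]
finger_gap: 55.3
grip_force: 63.7
```

Request:
steer_hand(deltas=[{"tz":-2,"finger_gap":45},{"tz":-4,"finger_gap":45},{"tz":-7,"finger_gap":45},{"tz":-10,"finger_gap":45},{"tz":-18,"finger_gap":45},{"tz":-26,"finger_gap":45},{"tz":-35,"finger_gap":45},{"tz":-35,"finger_gap":45}])

```text
time: 18.6
tool_pos: [469.3, 31.0, 139.0]
tcp_rot: [-180.0, -0.1, -8.0]
ft_force: [0.3, -0.5, -2.8]
finger_gap: 55.0
grip_force: 69.3
```

Request:
steer_hand(deltas=[{"tx":10,"tz":-50,"finger_gap":45},{"tx":50,"tz":-90,"finger_gap":45},{"tx":100,"tz":-90,"finger_gap":45},{"tx":130,"ty":-30,"tz":-90,"finger_gap":45},{"drz":-2.8,"tx":140,"ty":-75,"tz":-90,"finger_gap":45},{"drz":-2.8,"tx":140,"ty":-75,"tz":-60,"finger_gap":45},{"drz":-2.8,"tx":140,"ty":-75,"tz":-40,"finger_gap":45},{"drz":-2.8,"tx":140,"ty":-75,"tz":-30,"finger_gap":45}])

```text
time: 19.6
tool_pos: [616.4, 85.3, 165.5]
tcp_rot: [180.0, 0.2, -5.2]
ft_force: [0.6, -0.9, -2.5]
finger_gap: 55.4
grip_force: 69.3
```

```bash
python3 go.py 629.5 122.7 165.5 -5.24
```

```text
rot [ 0.   0.2 -0. ] d [  9.6 -38.4  -0. ] dist 40.0 gap 55.4 F [ 0.6 -0.9 -2.5]
```

```bash
cat > yl.py <<'E'
from h import *;from bench import r
C=[];D=[]
for n in('top','scene'):
    s=r.snapshot(n);i=s["pixels"].astype(int);m=(i[...,0]<140)&(i[...,1]>170)&(i[...,2]>190)
    k,l,st,ce=cv2.connectedComponentsWithStats(m.astype(np.uint8));D.append([ce[j] for j in range(1,k) if 25<st[j,4]<160]);C.append(s)
for a in D[0]:
    for b in D[1]:
        (o1,d1),(o2,d2)=ray(C[0],a),ray(C[1],b);k=np.linalg.lstsq(np.c_[d1,-d2],o2-o1,rcond=None)[0];p,q=o1+k[0]*d1,o2+k[1]*d2
        if np.linalg.norm(p-q)<6 and 100<p[2]<300: print((p+q)/2,np.linalg.norm(p-q))
E
```

Request:
steer_hand(deltas=[{"tx":5,"ty":-20,"finger_gap":45},{"tx":10,"ty":-38,"finger_gap":45},{"tx":10,"ty":-38,"finger_gap":45},{"tx":10,"ty":-38,"finger_gap":45}])

```text
time: 20.1
tool_pos: [631.5, 123.1, 168.5]
tcp_rot: [180.0, -0.1, -5.2]
ft_force: [-0.4, -0.3, -2.9]
finger_gap: 55.4
grip_force: 69.2
```

```bash
python3 yl.py; python3 go.py 629.5 122.7 165.5 -5.24
```

```text
[656.29272089 363.38616673 208.84291597] 1.012385704766602
[451.81503681 -81.35795424 152.53142807] 0.9285499414199585
[ 435.78211285 -195.33703755  152.31250651] 1.2610227268479413
rot [ 0. -0.  0.] d [-1.7  0.1  2.6] dist 3.0 gap 55.7 F [-0.5  0.5 -2.2]
```

Request:
steer_hand(deltas=[{"tx":10,"tz":2.6,"finger_gap":45},{"tx":25,"tz":2.6,"finger_gap":45},{"tx":30,"tz":2.6,"finger_gap":45},{"tx":30,"tz":2.6,"finger_gap":45}])

```text
time: 20.7
tool_pos: [661.2, 119.7, 164.9]
tcp_rot: [180.0, 0.0, -5.2]
ft_force: [-0.0, -0.2, -2.9]
finger_gap: 55.3
grip_force: 69.3
```

Request:
steer_hand(deltas=[{"tx":3,"finger_gap":45},{"tx":7,"finger_gap":45},{"tx":11,"finger_gap":45},{"tx":11,"finger_gap":45}])

```text
time: 21.2
tool_pos: [672.2, 119.0, 165.3]
tcp_rot: [180.0, -0.0, -5.2]
ft_force: [-0.4, 0.1, -2.9]
finger_gap: 55.3
grip_force: 69.3
```

Request:
steer_hand(deltas=[{"tx":2,"finger_gap":45},{"tx":4,"finger_gap":45},{"tx":6,"finger_gap":45},{"tx":6,"finger_gap":45}])

```text
time: 21.7
tool_pos: [675.8, 118.7, 165.0]
tcp_rot: [180.0, 0.3, -5.2]
ft_force: [-11.6, 1.3, 3.1]
finger_gap: 55.3
grip_force: 70.0
```

Request:
steer_hand(deltas=[{"tx":1.5,"finger_gap":45},{"tx":3,"finger_gap":45},{"tx":3,"finger_gap":45}])

```text
time: 22.08
tool_pos: [675.9, 118.7, 165.1]
tcp_rot: [179.9, 0.7, -5.2]
ft_force: [-30.2, -0.0, 12.6]
finger_gap: 55.4
grip_force: 71.0
```

Request:
steer_hand(deltas=[{"tx":-4,"finger_gap":45},{"tx":-4,"finger_gap":45}])

```text
time: 22.32
tool_pos: [675.8, 118.7, 165.0]
tcp_rot: [180.0, 0.1, -5.2]
ft_force: [-6.7, -0.0, -0.0]
finger_gap: 55.3
grip_force: 69.5
```

Request:
steer_hand(deltas=[{"tz":6,"finger_gap":45},{"tz":12,"finger_gap":45},{"tz":18,"finger_gap":45},{"tz":23,"finger_gap":45},{"tz":23,"finger_gap":45}])

```text
time: 22.95
tool_pos: [675.8, 118.7, 141.0]
tcp_rot: [180.0, 0.2, -5.2]
ft_force: [-4.6, 1.4, -4.5]
finger_gap: 55.3
grip_force: 69.0
```

Request:
steer_hand(deltas=[{"tz":1.5,"finger_gap":45},{"tz":3,"finger_gap":45},{"tz":3,"finger_gap":45}])

```text
time: 23.32
tool_pos: [675.9, 118.8, 139.1]
tcp_rot: [180.0, 0.2, -5.2]
ft_force: [-9.3, 1.3, 0.9]
finger_gap: 55.4
grip_force: 69.9
```

Request:
steer_hand(deltas=[{"tz":1.5,"finger_gap":45},{"tz":3,"finger_gap":45},{"tz":3,"finger_gap":45}])

```text
time: 23.7
tool_pos: [675.9, 118.8, 138.0]
tcp_rot: [-180.0, 0.1, -5.2]
ft_force: [-13.6, 1.4, 10.9]
finger_gap: 55.4
grip_force: 70.8
```

Request:
steer_hand(deltas=[{"tz":-2,"finger_gap":62},{"tz":-2,"finger_gap":75},{"tz":-2,"finger_gap":85},{"tz":-2,"finger_gap":85},{"tz":-40,"finger_gap":85},{"tz":-90,"finger_gap":85},{"tx":-30,"ty":20,"tz":-130,"finger_gap":85},{"tx":-80,"ty":60,"tz":-130,"finger_gap":85}])

```text
time: 24.7
tool_pos: [595.1, 67.1, 271.2]
tcp_rot: [-179.9, -0.5, -5.1]
ft_force: [-0.1, -0.2, 1.4]
finger_gap: 85.1
grip_force: 0.0
```

```bash
python3 go.py 452 -81.4 250 -8; python3 yl.py
```

```text
rot [-0.1 -0.5  2.9] d [-129.4  160.8   19.9] dist 207.0 gap 85.1 F [-0.1 -0.2  1.4]
[656.33244253 363.20227621 208.93732749] 1.1636962414781753
[452.01330309 -80.65814563 152.721813  ] 0.33897608122698974
[ 435.83781129 -195.34912878  152.37232143] 1.2864428714920149
```

Request:
steer_hand(deltas=[{"tx":-40,"ty":50,"finger_gap":85},{"drz":2.9,"tx":-80,"ty":100,"finger_gap":85},{"drz":2.9,"tx":-115,"ty":145,"tz":10,"finger_gap":85},{"drz":2.9,"tx":-129,"ty":161,"tz":20,"finger_gap":85},{"drz":2.9,"tx":-129,"ty":161,"tz":20,"finger_gap":85},{"drz":2.9,"tx":-129,"ty":161,"tz":20,"finger_gap":85}], quiet=true)

```text
ok
```

```bash
python3 go.py 453 -81 102 -8; python3 yl.py;python3 - <<'E'
from h import *
from bench import r
s=r.snapshot('scene');cv2.imwrite('pics/scene5.png',s['pixels']);crop('scene5',200,110,200,150,'sc5',4)
E
```

```text
rot [-0.  -0.1 -0.1] d [  2.   -0.6 144.8] dist 145.0 gap 84.8 F [ 0.4 -0.1 -0.4]
[656.33244253 363.20227621 208.93732749] 1.1636962414781753
[672.13292077 116.89568425 184.99209031] 0.31364454553952575
```

View pics/sc5.png

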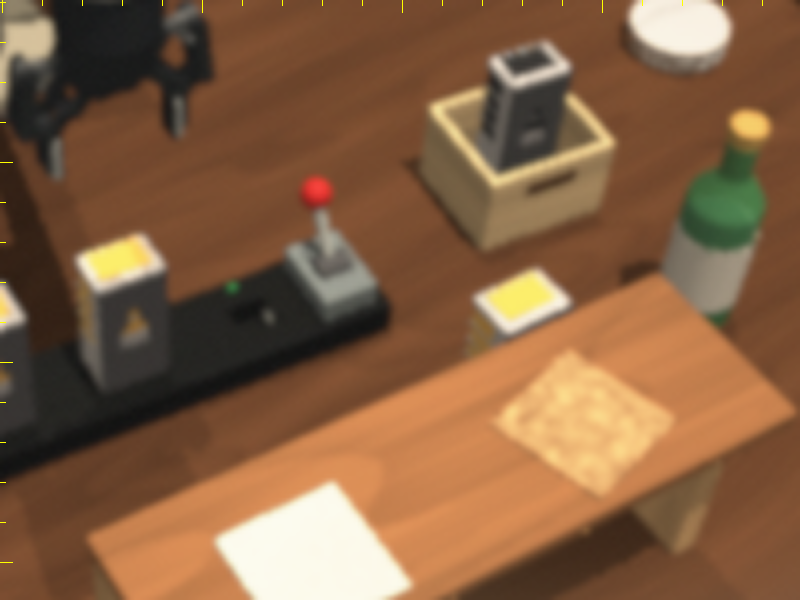

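Request:
steer_hand(deltas=[{"tx":2,"ty":-1,"tz":50,"finger_gap":85},{"tx":2,"ty":-1,"tz":100,"finger_gap":85},{"tx":2,"ty":-1,"tz":130,"finger_gap":85},{"tx":2,"ty":-1,"tz":143,"finger_gap":85},{"tx":2,"ty":-1,"tz":143,"finger_gap":85},{"tx":2,"ty":-1,"tz":143,"finger_gap":85}])

```text
time: 26.45
tool_pos: [453.4, -81.2, 104.9]
tcp_rot: [180.0, -0.1, -8.1]
ft_force: [0.3, 0.4, 0.4]
finger_gap: 85.2
grip_force: 0.0
```

Request:
steer_hand(deltas=[{"finger_gap":50},{"finger_gap":50},{"finger_gap":50},{"finger_gap":45},{"finger_gap":45},{"finger_gap":45}], squeeze=60)

```text
time: 27.2
tool_pos: [453.0, -81.3, 104.5]
tcp_rot: [180.0, -0.1, -8.1]
ft_force: [-0.4, 0.0, 6.8]
finger_gap: 55.5
grip_force: 64.7
```

Request:
steer_hand(deltas=[{"tz":-2,"finger_gap":45},{"tz":-4,"finger_gap":45},{"tz":-7,"finger_gap":45},{"tz":-10,"finger_gap":45},{"tz":-18,"finger_gap":45},{"tz":-26,"finger_gap":45},{"tz":-35,"finger_gap":45},{"tz":-35,"finger_gap":45}])

```text
time: 28.2
tool_pos: [453.0, -81.2, 139.8]
tcp_rot: [180.0, -0.1, -8.1]
ft_force: [-0.3, 0.7, -3.5]
finger_gap: 55.2
grip_force: 70.0
```

Request:
steer_hand(deltas=[{"tx":10,"tz":-50,"finger_gap":45},{"tx":50,"ty":-15,"tz":-90,"finger_gap":45},{"tx":100,"ty":-40,"tz":-90,"finger_gap":45},{"drz":-2.8,"tx":135,"ty":-60,"tz":-80,"finger_gap":45},{"drz":-2.8,"tx":145,"ty":-75,"tz":-50,"finger_gap":45},{"drz":-2.8,"tx":149,"ty":-95,"tz":-30,"finger_gap":45},{"drz":-2.8,"tx":149,"ty":-95,"tz":-27,"finger_gap":45}], quiet=true)

```text
ok
```

```bash
python3 go.py 614 -6.4 164.5 -5.24
```

```text
rot [-0.   0.3  0. ] d [ 2.6 -0.  -2.1] dist 3.0 gap 55.0 F [-0.5 -0.8 -2.7]
```

Request:
steer_hand(deltas=[{"tx":3,"finger_gap":45},{"tx":3,"finger_gap":45}])

```text
time: 29.32
tool_pos: [616.7, -8.8, 166.7]
tcp_rot: [180.0, -0.1, -5.3]
ft_force: [0.5, -0.8, -2.2]
finger_gap: 55.5
grip_force: 69.8
```

```bash
python3 go.py 614 -6.4 164.5 -5.24
```

```text
rot [ 0.  -0.1 -0.1] d [-2.9 -2.2  2.2] dist 4.0 gap 55.5 F [ 0.5 -0.8 -2.2]
```

Request:
steer_hand(deltas=[{"tx":10,"finger_gap":45},{"tx":20,"finger_gap":45},{"tx":30,"finger_gap":45},{"tx":30,"finger_gap":45}])

```text
time: 29.82
tool_pos: [646.6, -11.2, 165.0]
tcp_rot: [-180.0, -0.0, -5.3]
ft_force: [-0.3, 0.3, -3.0]
finger_gap: 55.5
grip_force: 69.9
```

Request:
steer_hand(deltas=[{"ty":-1.8,"finger_gap":45},{"tx":3,"ty":-1.8,"finger_gap":45},{"tx":7,"ty":-1.8,"finger_gap":45},{"tx":11,"ty":-1.8,"finger_gap":45},{"tx":11,"ty":-1.8,"finger_gap":45}])

```text
time: 30.45
tool_pos: [657.3, -10.3, 165.2]
tcp_rot: [180.0, -0.0, -5.3]
ft_force: [-0.5, -0.3, -3.1]
finger_gap: 55.5
grip_force: 69.9
```

Request:
steer_hand(deltas=[{"tx":2,"finger_gap":45},{"tx":4,"finger_gap":45},{"tx":6,"finger_gap":45},{"tx":6,"finger_gap":45}])

```text
time: 30.95
tool_pos: [661.8, -10.7, 165.2]
tcp_rot: [180.0, 0.2, -5.3]
ft_force: [-7.9, 0.7, 0.6]
finger_gap: 55.5
grip_force: 70.5
```

Contact at the wall as predicted (661.8). Lower.

Request:
steer_hand(deltas=[{"tz":6,"finger_gap":45},{"tz":12,"finger_gap":45},{"tz":18,"finger_gap":45},{"tz":24,"finger_gap":45},{"tz":24,"finger_gap":45}])

```text
time: 31.58
tool_pos: [661.6, -10.7, 140.0]
tcp_rot: [180.0, 0.2, -5.3]
ft_force: [-5.1, -0.4, -5.8]
finger_gap: 55.4
grip_force: 69.8
```

Request:
steer_hand(deltas=[{"tz":1.5,"finger_gap":45},{"tz":3,"finger_gap":45},{"tz":4.5,"finger_gap":45},{"tz":4.5,"finger_gap":45}])

```text
time: 32.08
tool_pos: [661.7, -10.7, 137.3]
tcp_rot: [180.0, 0.2, -5.3]
ft_force: [-12.1, 1.1, 3.9]
finger_gap: 55.3
grip_force: 70.7
```

Request:
steer_hand(deltas=[{"tz":1.5,"finger_gap":45},{"tz":2,"finger_gap":45},{"tz":2,"finger_gap":45}])

```text
time: 32.45
tool_pos: [661.7, -10.8, 137.0]
tcp_rot: [180.0, 0.1, -5.3]
ft_force: [-19.3, 1.5, 14.2]
finger_gap: 55.2
grip_force: 71.9
```

Request:
steer_hand(deltas=[{"tz":-2,"finger_gap":62},{"tz":-2,"finger_gap":75},{"tz":-2,"finger_gap":85},{"tz":-2,"finger_gap":85},{"tz":-40,"finger_gap":85},{"tz":-90,"finger_gap":85},{"tx":-30,"ty":20,"tz":-130,"finger_gap":85},{"tx":-80,"ty":60,"tz":-130,"finger_gap":85}], quiet=true)

```text
ok
```

```bash
python3 go.py 437 -195.3 250 -8
```

```text
rot [ 0.  -0.5  2.8] d [-131.6  145.4   18.6] dist 197.0 gap 84.6 F [-0.1 -1.3  0.1]
```

Request:
steer_hand(deltas=[{"tx":-40,"ty":45,"finger_gap":85},{"drz":2.8,"tx":-80,"ty":90,"finger_gap":85},{"drz":2.8,"tx":-115,"ty":130,"tz":10,"finger_gap":85},{"drz":2.8,"tx":-132,"ty":145,"tz":19,"finger_gap":85},{"drz":2.8,"tx":-132,"ty":145,"tz":19,"finger_gap":85},{"drz":2.8,"tx":-132,"ty":145,"tz":19,"finger_gap":85}], quiet=true)

```text
ok
```

```bash
python3 go.py 437 -195.3 102 -8; python3 yl.py
```

```text
rot [-0.  -0.1 -0.1] d [  2.2   0.8 144.2] dist 144.0 gap 85.1 F [ 0.2 -0.3  0.9]
[656.33244253 363.20227621 208.93732749] 1.1636962414781753
[672.21111864 116.82232149 185.11436457] 0.2831289555560899
[659.63660914 -10.4113198  184.79824235] 0.2872982838014317
[ 434.07426331 -193.52644972  148.75427126] 3.8222490277521426
```

Request:
steer_hand(deltas=[{"tx":2,"ty":1,"tz":50,"finger_gap":85},{"tx":2,"ty":1,"tz":100,"finger_gap":85},{"tx":2,"ty":1,"tz":130,"finger_gap":85},{"tx":2,"ty":1,"tz":143,"finger_gap":85},{"tx":2,"ty":1,"tz":143,"finger_gap":85},{"tx":2,"ty":1,"tz":143,"finger_gap":85}])

```text
time: 35.05
tool_pos: [437.3, -196.2, 104.5]
tcp_rot: [179.9, -0.1, -8.1]
ft_force: [0.9, -0.1, 0.5]
finger_gap: 85.1
grip_force: 0.0
```

Request:
steer_hand(deltas=[{"finger_gap":50},{"finger_gap":50},{"finger_gap":50},{"finger_gap":45},{"finger_gap":45},{"finger_gap":45}], squeeze=60)

```text
time: 35.8
tool_pos: [436.8, -196.0, 104.0]
tcp_rot: [180.0, -0.1, -8.1]
ft_force: [-0.5, 1.7, 6.4]
finger_gap: 55.3
grip_force: 63.6
```

Request:
steer_hand(deltas=[{"tz":-2,"finger_gap":45},{"tz":-4,"finger_gap":45},{"tz":-7,"finger_gap":45},{"tz":-10,"finger_gap":45},{"tz":-18,"finger_gap":45},{"tz":-26,"finger_gap":45},{"tz":-35,"finger_gap":45},{"tz":-35,"finger_gap":45}])

```text
time: 36.8
tool_pos: [436.9, -196.3, 139.4]
tcp_rot: [179.9, -0.1, -8.1]
ft_force: [-0.2, -0.6, -3.3]
finger_gap: 55.2
grip_force: 69.2
```

Request:
steer_hand(deltas=[{"tx":10,"tz":-50,"finger_gap":45},{"tx":50,"ty":-15,"tz":-90,"finger_gap":45},{"tx":100,"ty":-30,"tz":-90,"finger_gap":45},{"drz":-2.8,"tx":135,"ty":-50,"tz":-80,"finger_gap":45},{"drz":-2.8,"tx":150,"ty":-70,"tz":-50,"finger_gap":45},{"drz":-2.8,"tx":156,"ty":-82,"tz":-30,"finger_gap":45},{"drz":-2.8,"tx":156,"ty":-82,"tz":-26,"finger_gap":45},{"drz":-2.8,"tx":156,"ty":-82,"tz":-26,"finger_gap":45}], quiet=true)

```text
ok
```

```bash
python3 go.py 604 -136.1 164.5 -5.24
```

```text
rot [ 0.   0.  -0.1] d [ 2.4 -1.3 -0.5] dist 3.0 gap 55.2 F [-0.2  0.9 -1.8]
```

Request:
steer_hand(deltas=[{"tx":10,"ty":-1.3,"finger_gap":45},{"tx":20,"ty":-1.3,"finger_gap":45},{"tx":30,"ty":-1.3,"finger_gap":45},{"tx":30,"ty":-1.3,"finger_gap":45},{"tx":30,"ty":-1.3,"finger_gap":45}])

```text
time: 38.42
tool_pos: [631.9, -138.0, 163.4]
tcp_rot: [-180.0, 0.0, -5.3]
ft_force: [0.0, 0.2, -2.1]
finger_gap: 55.4
grip_force: 69.1
```

```bash
python3 go.py 632 -138.7 164.7 -5.24
```

```text
rot [-0.   0.  -0.1] d [ 0.2  0.7 -1.3] dist 1.0 gap 55.4 F [ 0.   0.2 -2.1]
```

Request:
steer_hand(deltas=[{"tx":4,"ty":0.5,"tz":-1.3,"finger_gap":45},{"tx":8,"ty":0.5,"tz":-1.3,"finger_gap":45},{"tx":12,"ty":0.5,"tz":-1.3,"finger_gap":45},{"tx":14,"ty":0.5,"tz":-1.3,"finger_gap":45},{"tx":14,"ty":0.5,"tz":-1.3,"finger_gap":45}])

```text
time: 39.05
tool_pos: [646.0, -139.8, 164.9]
tcp_rot: [-180.0, 0.0, -5.3]
ft_force: [-0.9, -0.9, -3.3]
finger_gap: 55.2
grip_force: 69.1
```

Request:
steer_hand(deltas=[{"tx":2,"finger_gap":45},{"tx":4,"finger_gap":45},{"tx":6,"finger_gap":45},{"tx":6,"finger_gap":45}])

```text
time: 39.55
tool_pos: [649.5, -140.2, 164.9]
tcp_rot: [-180.0, 0.3, -5.3]
ft_force: [-14.5, 2.1, 5.7]
finger_gap: 55.4
grip_force: 70.0
```

Request:
steer_hand(deltas=[{"tx":-1.5,"finger_gap":45},{"tx":-1.5,"tz":6,"finger_gap":45},{"tx":-1.5,"tz":12,"finger_gap":45},{"tx":-1.5,"tz":18,"finger_gap":45},{"tx":-1.5,"tz":24,"finger_gap":45},{"tx":-1.5,"tz":24,"finger_gap":45}])

```text
time: 40.3
tool_pos: [649.4, -140.2, 139.9]
tcp_rot: [-180.0, 0.1, -5.3]
ft_force: [-4.3, -0.4, -4.4]
finger_gap: 55.3
grip_force: 68.9
```

Request:
steer_hand(deltas=[{"tz":1.5,"finger_gap":45},{"tz":3,"finger_gap":45},{"tz":4.5,"finger_gap":45},{"tz":6,"finger_gap":45},{"tz":6,"finger_gap":45}])

```text
time: 40.92
tool_pos: [649.5, -140.5, 136.6]
tcp_rot: [180.0, 0.1, -5.3]
ft_force: [-13.7, 1.6, 7.9]
finger_gap: 55.4
grip_force: 70.2
```

Locked. Release, retreat and check.

Request:
steer_hand(deltas=[{"tz":-2,"finger_gap":62},{"tz":-2,"finger_gap":75},{"tz":-2,"finger_gap":85},{"tz":-2,"finger_gap":85},{"tz":-40,"finger_gap":85},{"tz":-90,"finger_gap":85},{"tx":-30,"tz":-130,"finger_gap":85},{"tx":-80,"tz":-150,"finger_gap":85}], quiet=true)

```text
ok
```

Request:
steer_hand(deltas=[{"tx":-60,"finger_gap":85},{"tx":-120,"finger_gap":85},{"tx":-180,"finger_gap":85},{"tx":-180,"finger_gap":85},{"tx":-180,"finger_gap":85}])

```text
time: 42.55
tool_pos: [391.9, -116.4, 285.7]
tcp_rot: [180.0, -0.1, -5.3]
ft_force: [-0.2, 0.8, -0.3]
finger_gap: 85.1
grip_force: 0.0
```

```bash
python3 yl.py;python3 - <<'E'
from h import *
from bench import r
s=r.snapshot('scene');cv2.imwrite('pics/scene6.png',s['pixels']);crop('scene6',150,90,250,187,'sc6',3.2)
E
```

```text
[656.33244253 363.20227621 208.93732749] 1.1636962414781753
[672.27420525 116.93032882 185.14227234] 0.027509975736797834
[659.69555418 -10.33444329 184.60330682] 0.6178449616981614
[ 647.72092051 -141.90356054  184.73848333] 1.2729086386074269
```

View pics/sc6.png

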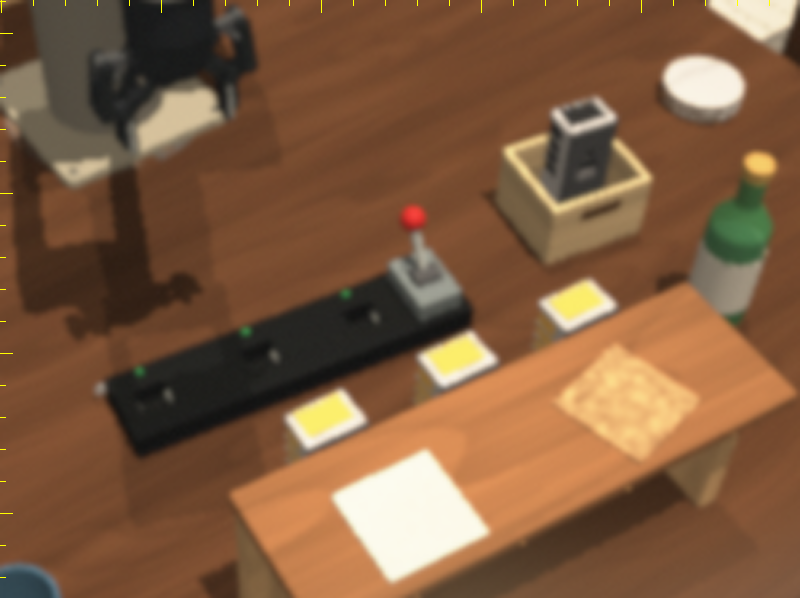

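All three lamps hang at locked height (lens tops about z 185), the failed lamp stands in the caddy, and the lever is off.

```bash
python3 -c "
from bench import r
print(r.hand_in())"
```

```text
the job is handed in; nothing more can be done
None
```

I've handed the job in: the dock was switched off first, all three charged lamps hang locked on their own screws, and the failed lamp stands in the caddy. I left the mug, bottle and shaker alone. The hand-in gave no verdict; the lever tested hard against its stop and the final pictures show the lamps at locked height.

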